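Wind the mould feed table to its station and bolt it

ROBOT

A 6-joint arm with a two-finger parallel gripper is mounted at the origin on a cart in front of the work surface, level with it; the furniture and walls round the work are solid. World frame = base frame: x ahead of the robot, y to its left, z up, the work surface at z = 0. Lengths are in mm, angles in rad, forces in N, time in s.
With the tool pointing down it reaches from about 275 to 1000 mm from the base axis. Payload 8.4 kg.
Tool frame: the origin (TCP) lies between the finger pads; the fingertips stand r.nose_length ahead of it and the grasp point (between the pads) lies 8 mm behind it (r.nose_length is the distance from the TCP to the fingertips, in mm); y points along the fingers, x is the direction in which the jaws open and shut, and the axes are right-handed (so a half turn about y gives the same grasp; the last joint's range is limited). The gripper opens to 85 mm and grips with 20 to 120 N. Pads are 22 mm wide; open, the fingers measure 114 mm over their backs; the gripper's body (76 mm by 85 mm) begins 54 mm behind the grasp point. The pads swing forward as they close: fully open they stand 13 mm farther back than shut.
Start: joints at [1.34, 0.353, 1.633, -0, 1.155, -0.002], TCP at [141.754, 608.715, 242.281] pointing down, gripper open.
Joint ranges: [-2.63, 2.63], [-0.92, 2.1], [0.06, 2.66], [-1.3, 4.44], [0, 2.69], [-3.02, 3.02]. Speed limits (rad/s): [2.22, 2.22, 2.79, 3.14, 3.14, 3.14].

INTERFACE

Orientations are given as [roll, pitch, yaw] about the fixed x, y, z axes, in that order (R = Rz(yaw) Ry(pitch) Rx(roll)).
In Python, from rig import r, cams, order gives the robot as it stands. The module is installed in compiled form; this text tells all that it offers.
- The arm moves only by the shell command python3 -m crank 'ROWS' [FORCE]. ROWS is JSON, a list of rows, each a list of 7 numbers: the turn, a rotation vector about the tool's x, y, z in degrees, then the shift along the tool's x, y, z in cm, then the opening, from -1 (shut) to 1 (fully open). A call has exactly 10 rows; each row shifts and turns the pose as measured when the row begins, along the tool's axes as they then stand; what a row does not reach is not made up. A row lasts 1/12 s, in which the tool goes at most 41.7 mm and 7.16 degrees, less where a joint would pass 70% of its speed; a pose out of reach is approached as far as the arm can. A call with a gripper value outside its range is refused whole. The fingers move at their own pace and stop on an object; FORCE is the grip in N (left out, the last holds). Time passes only in rows, so rows that do not move let the fingers close, or fill a call up. It gives the time, the measured TCP pose, the force and the opening at its end, in the units of the state.
- r.sense(): the state, without advancing time (a new reading comes with each control period).
- cams.grab_frame(name): name is "scene" or "top" or "wrist"; returns the picture (384x512x3 uint8, blue, green, red); there is no depth.
- cams.camera_info(name): a dict with "intrinsics" (3x3 intrinsics, pixels), "view" (4x4, takes a point from world to camera coordinates); the wrist camera has in their place "hand_eye" (4x4, takes a point from camera to tool coordinates, whose origin is the TCP and whose axes are the tool frame's). Camera axes: x right, y up, looking along -z (the intrinsics and any distortion apply to the point x, -y, -z); pixel columns grow to the right and rows downward; lengths in mm; the calibration is good to about 2 mm. A picture is of the moment at which its call begins: read the wrist's pose just before it. camera_info takes no time and is no camera call.
- order.sign_off(): hands the job in, once; it reports no verdict.
The state is a dict: "clock": time; "qpos": joint angles; "qvel": joint speeds; "joint_efforts": joint torques, N m; "eef_pos": TCP position; "tcp_rot": TCP orientation; "contact_force": force on the tool from outside, world axes, zero at the start; "wrist_torque": the same for the moment, N m; "opening": opening from 0.0 (shut) to 1.0 (fully open).
Only numpy, scipy, OpenCV 4.12 (cv2) and the standard library are available. Lean on these libraries where they do the work, as an engineer would, in place of code of your own. Each camera call takes 0.05 s, during which the arm holds its last target.

TASK

Wind the feed table along by turning the round black knob on it clockwise until the fork on its far edge stands in line with the barrel bolt. Then lift the bolt's handle out of its notch, slide the bolt fully home into the fork and let the handle drop down into the other notch, so that the table is locked. Move the table only by its knob (do not push it), leave the pink mould in its nest on the table, and do not disturb the half mould that lies beside the bolt.

Things in the scene. Friction and masses are not known exactly. Their poses are not given: they have to be found in the camera images.
- feed_base: Fixed grey base of the feed table, on the bench: a plate 110 (x) x 300 (y) x 10 mm with two rails and a toothed rack along y, and a wing on its +x side (to x 170 mm) that carries the bolt and, to the right of it, a half mould. It stands 2 mm above the bench level on a thin cover, so its top is at 12 mm. Origin: centre of the main plate's underside; its y axis is the feed direction (roughly to the robot's left), x points roughly away from the robot, z up. Place and yaw vary.
- carriage (a joint): Travel of the feed table along the base's +y, in m: 0 at the start, end stop at 0.10. It is geared to the knob: 25 mm for each rad the knob is turned. It starts 30 to 75 mm short of the bolt.
- deck (a point): The moving aluminium table: plate 80 (x) x 170 (y) x 12 mm, top 34 mm above the bench; it carries the mould in a nest of low steel lips on its -y half, a round grey gear housing with the knob on its +y half, and the fork on its +x edge. This point: centre of the plate's underside, 22 mm above the bench; axes as the base's. Must not be pushed or touched hard (over 5 N) by the robot.
- feed_knob (a joint): Angle of the knob in rad, 0 at the start, growing as it is turned clockwise seen from above; the table (and the knob with it) then moves along the base's +y by 25 mm per rad. Friction holds it where it is left; turning takes about 0.15 N m.
- knob_grip (a point): Middle of the knob's gripping height, on its vertical axis, 97 mm above the bench; moves with the table. The knob is a round, ribbed black cylinder of 44 mm diameter, to be gripped across at any angle between 70 and 110 mm (its top) above the bench; a white line on its top runs outward along the point's x axis and turns with it. Below it stands the grey gear housing, 50 mm diameter, top at 60 mm.
- fork_gap (a point): The steel fork fixed on the table's +x edge: two upright blocks, each 24 (x) x 16 (y) x 28 mm high (33 to 61 mm above the bench), with a 20 mm gap between them, open toward +x and upward. This point: middle of the 20 mm gap, at its +x face, 47 mm above the bench. Lined up when its y in the base's frame equals that of the bolt tip (the 12 mm bolt has 4 mm of play either way).
- bolt_plate: Fixed barrel bolt assembly on the base's wing: plate 100 x 52 mm with two saddles that hold the bolt, and beside it (22 to 28 mm to the +y side of the bolt's axis) an upright steel strip with two notches 14 mm wide, 36 mm apart along x, with a hump 22 mm long between them whose top is 61 mm above the bench. Its origin lies under the bolt's axis on the base's plate, 12 mm above the bench; axes as the base's. Its place along the base's y varies.
- bolt (a joint): Travel of the round bolt (12 mm diameter, 124 mm long, axis along the base's x, 47 mm above the bench) along the base's -x toward the table, in m: 0 drawn back (start), 0.036 fully home in the fork. Friction about 1 N.
- bolt_tip (a point): The tip of the bolt on its axis (end facing the table); drawn back it stands 12 mm from the fork's mouth face along x. Its y axis is that of the base.
- bolt_handle (a joint): Swing of the bolt's handle about the bolt's axis, in rad: 0 = lying level in a notch, pointing to the base's +y; grows as it is lifted, stop at 1.3. The hump blocks sliding below about 0.75 (lift to 0.9 or more). It falls back under its weight when let go.
- handle_grip (a point): Middle of the handle's thicker round end (16 mm diameter, 36 mm long), 55 mm from the bolt's axis, 47 mm above the bench when the handle lies level. It can be pinched from above, the fingers closing along the base's x, on either side of the handle; it then pivots between them as it is lifted along its arc.
- mould: Pink rubber mould, 82 x 58 x 25 mm, loose in the table's nest; origin at the centre of its underside. It stays there.
- half_mould: Opened mould half, cream and dark pink, 86 x 66 x 24 mm, lying on the base's wing, to the right of the bolt: leave it.

How it is judged (in metres and radians):
On the way, in this order (a step that is already met when the one before it is completed fails the run):
1. The table has been wound until its fork is in line with the bolt (within 5 mm), the bolt still drawn back (y of fork_gap in the frame of bolt_tip between -0.005 and 0.005 m and value of joint bolt below 0.008 m), for 0.2 s.
2. The bolt's handle has been lifted out of its notch (value of joint bolt_handle above 0.5 rad), for 0.05 s.
At the end, for the whole second after the job is handed in: The bolt is home in the fork (slid at least 31 of its 36 mm), its handle lies down in the notch nearer the table (within 0.15 rad of level), the fork is within 5 mm of the bolt's line, and the mould lies flat in its nest on the table (within 8 mm), at rest (value of joint bolt above 0.031 m and value of joint bolt_handle below 0.15 rad and y of fork_gap in the frame of bolt_tip between -0.005 and 0.005 m and x of mould in the frame of deck between -0.008 and 0.008 m and y of mould in the frame of deck between -0.0485 and -0.0325 m and z of mould in the frame of deck between 0.006 and 0.02 m and linear speed of mould below 0.02 m/s); the robot touches nothing.
It fails at once if The robot pushes the table, its fork or the mould directly (over 5 N) instead of winding the knob (contact force between any of the fingers, the arm and carriage_c0 above 5 N or contact force between any of the fingers, the arm and carriage_c5 above 5 N or contact force between any of the fingers, the arm and carriage_c6 above 5 N or contact force between any of the fingers, the arm and carriage_c7 above 5 N or contact force between any of the fingers, the arm and carriage_c8 above 5 N or contact force between any of the fingers, the arm and mould above 5 N).
It fails at once if The half mould beside the bolt is moved by more than 20 mm (distance of half_mould from where it was at the start of the episode above 0.02 m).
It also fails if it takes over 67 s, if anything falls off the work surface, if the arm or the gripper's body presses on something with over 40 N, if the wrist force passes 120 N, or if a joint passes its speed limit or range.

## Working session

There is one attempt and no reset: what is moved stays moved. The work goes in short steps, Python scripts to look and compute and a shell command to move; the robot and the scene stay as the last step left them, time stands still between calls to the robot, and variables do not carry over. Pictures are saved under pics/ and viewed, and the job is handed in when it is done.

```bash
mkdir -p pics
python3 - <<'E'
from rig import r,cams,order
import cv2,numpy as np
s=r.sense();print(s,r.nose_length)
for n in("scene","top","wrist"):
    im=cams.grab_frame(n);cv2.imwrite(f"pics/{n}0.png",im)
    print(n,{k:np.round(v,4).tolist() if not isinstance(v,str) else v for k,v in cams.camera_info(n).items()})
E
```

```text
{'clock': 0.0, 'qpos': array([ 1.33963839e+00,  3.53687008e-01,  1.63411408e+00, -6.32199849e-07,
        1.15517994e+00, -2.38557144e-03]), 'qvel': array([ 0.00237194, -0.00273334, -0.0008999 ,  0.00058141, -0.00014231,
       -0.00073351]), 'joint_efforts': array([ 3.70820799e-04, -6.05263209e+01, -3.42064047e+01,  2.07451353e-04,
        9.33819363e-03,  2.92282346e-05]), 'eef_pos': array([141.62833343, 608.28523447, 241.54597034]), 'tcp_rot': array([-1.57079359e+00,  1.38837295e-03,  1.34202422e+00]), 'contact_force': array([ 0.66907833, -0.3985439 , -0.290578  ]), 'wrist_torque': array([-0.02320595, -0.01240473,  0.0428382 ]), 'opening': 1.0000713417208547} 11.0
scene {'intrinsics': [[425.0327, 0.0, 259.4188], [0.0, 425.0327, 182.5255], [0.0, 0.0, 1.0]], 'view': [[-0.7061, -0.7079, -0.0163, 120.9705], [0.5458, -0.5588, 0.6244, -504.157], [-0.4512, 0.432, 0.7809, -532.8903], [0.0, 0.0, 0.0, 1.0]]}
top {'intrinsics': [[397.8374, 0.0, 262.1608], [0.0, 397.8374, 185.7361], [0.0, 0.0, 1.0]], 'view': [[-0.0009, -0.9995, 0.0311, -362.7393], [0.9912, 0.0032, 0.1321, -496.228], [-0.1321, 0.0309, 0.9907, -846.713], [0.0, 0.0, 0.0, 1.0]]}
wrist {'intrinsics': [[277.0425, 0.0, 256.8527], [0.0, 277.0425, 194.026], [0.0, 0.0, 1.0]], 'hand_eye': [[1.0, -0.0024, 0.0002, -0.6667], [0.0009, 0.3259, -0.9454, -131.8512], [0.0022, 0.9454, 0.3259, 83.7444], [0.0, 0.0, 0.0, 1.0]]}
```

View pics/scene0.png

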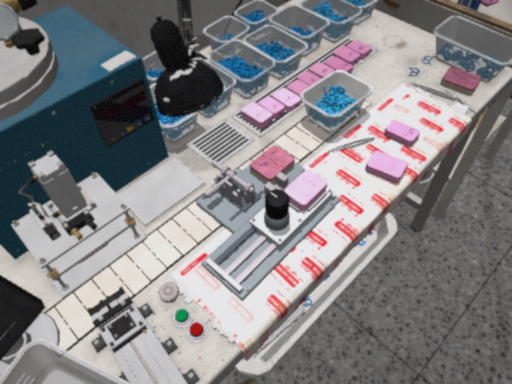

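View pics/top0.png

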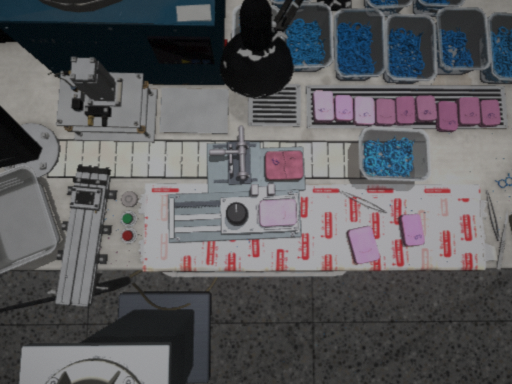

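View pics/wrist0.png

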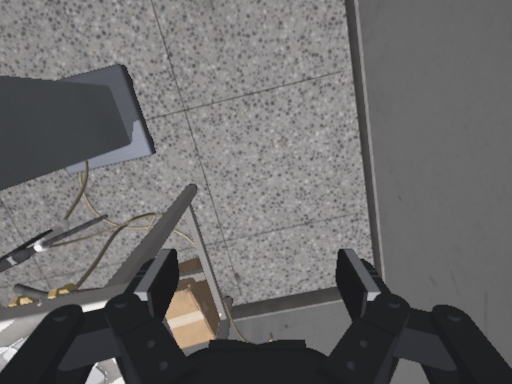

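Run:
```python
import cv2
im=cv2.imread("pics/top0.png")
cv2.imwrite("pics/topz.png",cv2.resize(im[120:250,150:320],None,fx=4.5,fy=4.5,interpolation=cv2.INTER_CUBIC))
im=cv2.imread("pics/scene0.png")
cv2.imwrite("pics/scenez.png",cv2.resize(im[140:300,170:350],None,fx=3.7,fy=3.7,interpolation=cv2.INTER_CUBIC))
```

```text
(no output)
```

View pics/topz.png

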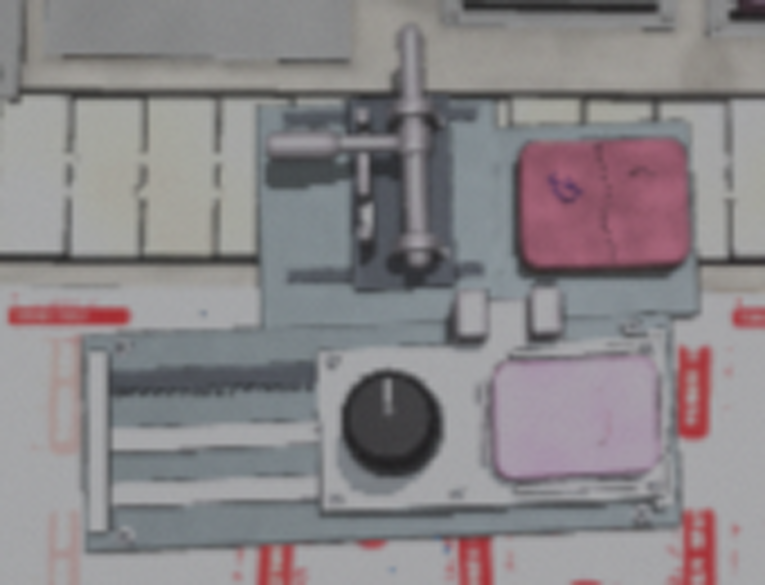

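View pics/scenez.png

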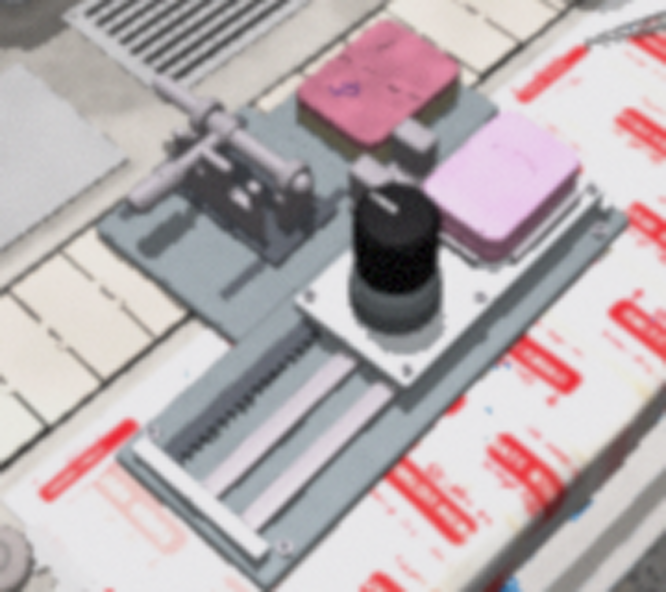

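```bash
cat > h.py <<'E'
import numpy as np
from rig import r,cams,order
from scipy.spatial.transform import Rotation as R
def ray(name,uv,pose=None):
    c=cams.camera_info(name);K=c["intrinsics"]
    p=np.linalg.inv(K)@np.array([uv[0],uv[1],1.]);d=np.array([p[0],-p[1],-1])
    if name=="wrist":
        M=np.eye(4);s=pose or r.sense();M[:3,:3]=R.from_euler("xyz",s["tcp_rot"]).as_matrix();M[:3,3]=s["eef_pos"];M=M@c["hand_eye"]
    else: M=np.linalg.inv(c["view"])
    return M[:3,3],M[:3,:3]@d
def onz(name,uv,z,pose=None):
    o,d=ray(name,uv,pose);return (o+d*(z-o[2])/d[2])[:2]
def proj(name,P,pose=None):
    c=cams.camera_info(name);K=c["intrinsics"]
    if name=="wrist":
        M=np.eye(4);s=pose or r.sense();M[:3,:3]=R.from_euler("xyz",s["tcp_rot"]).as_matrix();M[:3,3]=s["eef_pos"];V=np.linalg.inv(M@c["hand_eye"])
    else: V=c["view"]
    q=V@np.array([*P,1.]);q=K@np.array([q[0],-q[1],-q[2]]);return q[:2]/q[2]
E
python3 - <<'E'
from h import *
np.set_printoptions(precision=1,suppress=True)
t=lambda u,v:(u/4.5+150-.4,v/4.5+120-.4)
for n,u,v,z in [("baseNL",82,338,12),("baseSL",87,550,12),("baseSR",680,522,12),("baseNR",668,317,12),("deckNL",320,350,34),("deckSL",322,513,34),("knob",391,415,110),("forkL",474,290,61),("forkR",545,287,61),("bolttip",420,262,47),("boltback",410,30,47),("handle",305,145,55),("wingTL",258,104,12),("wingTR",690,122,12)]:
    print(n,onz("top",t(u,v),z))
E
```

```text
baseNL [ 479.  -148.8]
baseSL [ 373.1 -154.5]
baseSR [ 386.7 -450.1]
baseNR [ 490.5 -445.4]
deckNL [ 470.9 -270.2]
deckSL [ 391.  -272.2]
knob [ 433.7 -308. ]
forkL [ 497.3 -345.8]
forkR [ 498.9 -380.1]
bolttip [ 513.  -319.5]
boltback [ 630.  -313.9]
handle [ 569.4 -263.1]
wingTL [ 600.3 -235.1]
wingTR [ 592.3 -458.2]
```

```bash
python3 -m crank '[[0,5,0,-1.5,0,-3.8,1],[0,5,0,-1.5,0,-3.8,1],[0,5,0,-1.5,0,-3.8,1],[0,5,0,-1.5,0,-3.8,1],[0,5,0,-1.5,0,-3.8,1],[0,5,0,-1.5,0,-3.8,1],[0,5,0,-1.5,0,-3.8,1],[0,5,0,-1.5,0,-3.8,1],[0,5,0,-1.5,0,-3.8,1],[0,5,0,-1.5,0,-3.8,1]]' 60
python3 - <<'E'
from h import *
# lamp position by two rays
a,da=ray("top",(255,65));b,db=ray("scene",(190,88))
A=np.array([da,-db]).T;t=np.linalg.lstsq(A,b-a,rcond=None)[0];print(a+da*t[0],b+db*t[1])
E
```

```text
clock: 0.98
eef_pos: [355.5, 272.6, 238.7]
tcp_rot: [-1.57, -0.0, 0.441]
contact_force: [1.0, -1.3, 0.6]
opening: 0.999
[ 713.04563346 -344.01511161  183.26646245] [ 711.98444647 -344.9886002   182.79567677]
```

```bash
python3 -m crank '[[0,4,0,-1.2,0,-3.8,1],[0,4,0,-0.9,0,-3.9,1],[0,4,0,-0.65,0,-3.9,1],[0,4,0,-0.4,0,-4,1],[0,4,0,-0.1,0,-4,1],[0,4,0,0.2,0,-4,1],[0,4,0,0.45,0,-4,1],[0,4,0,0.7,0,-3.9,1],[0,4,0,1,0,-3.9,1],[0,4,0,1.3,0,-3.8,1]]' 60
python3 - <<'E'
from h import *
import cv2
s=r.sense();print(s["eef_pos"],s["tcp_rot"]);cv2.imwrite("pics/w1.png",cams.grab_frame("wrist"))
E
```

```text
clock: 1.82
eef_pos: [400.4, -141.4, 239.2]
tcp_rot: [-1.569, -0.004, -0.292]
contact_force: [0.7, 1.0, -0.2]
opening: 1.002
[ 400.39097336 -141.43270396  239.1880197 ] [-1.56851074 -0.00416049 -0.29231364]
```

View pics/w1.png

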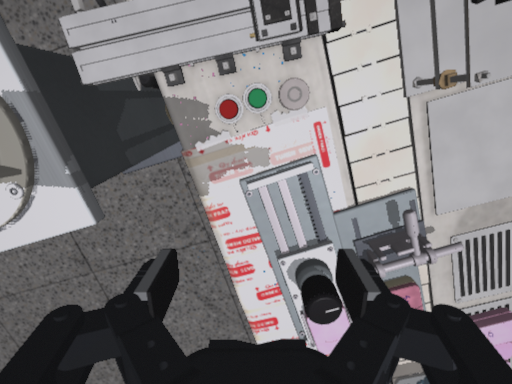

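Run:
```python
import cv2
im=cv2.imread("pics/w1.png")
cv2.imwrite("pics/w1z.png",cv2.resize(im[180:350,230:450],None,fx=3.5,fy=3.5,interpolation=cv2.INTER_CUBIC))
```

```text
(no output)
```

View pics/w1z.png

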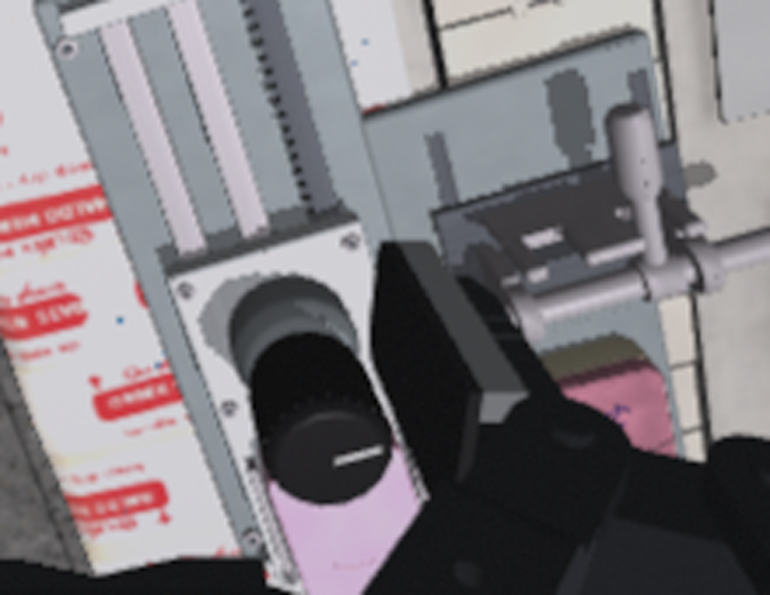

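Run:
```python
from h import *
t=lambda u,v:(u/3.5+230-.4,v/3.5+180-.4)
for n,u,v,z in [("knob",330,455,110),("deckTL",170,285,34),("deckTR",362,230,34),("handleend",622,110,47),("handlebase",640,185,47),("tip",533,305,47),("saddle2",700,262,47)]: print(n,onz("wrist",t(u,v),z))
```

```text
knob [ 433.91302887 -314.94191101]
deckTL [ 393.24928633 -284.60102968]
deckTR [ 472.309154   -283.05568316]
handleend [ 571.13559685 -254.4976963 ]
handlebase [ 573.8715904  -287.06917802]
tip [ 527.62699812 -327.28961377]
saddle2 [ 592.19252175 -327.28053177]
```

```bash
python3 -m crank '[[0,0,0,1.4,0,-2,1],[0,0,0,1.4,0,-2,1],[0,0,0,1.4,0,-2,1],[0,0,0,1,0,-1.4,1],[0,0,0,0,0,0,1],[0,0,0,0,0,0,1],[0,0,0,0,0,0,1],[0,0,0,0,0,0,1],[0,0,0,0,0,0,1],[0,0,0,0,0,0,1]]' 60
python3 - <<'E'
from h import *
import cv2
s=r.sense();print(s["eef_pos"],s["tcp_rot"],s["qvel"]);im=cams.grab_frame("wrist");cv2.imwrite("pics/w2.png",im)
s=r.sense();print(s["eef_pos"],s["tcp_rot"]);
im=cams.grab_frame("top");cv2.imwrite("pics/t2.png",im)
E
```

```text
clock: 2.7
eef_pos: [426.5, -240.3, 238.5]
tcp_rot: [-1.571, -0.004, -0.31]
contact_force: [-1.0, -0.1, -0.6]
opening: 0.998
[ 426.49421287 -240.34094201  238.50019529] [-1.57094243 -0.0035283  -0.31033765] [ 0.01562041 -0.00958573  0.01113729  0.00115546  0.00199848  0.00306845]
[ 426.50752805 -240.31727288  238.50606318] [-1.5708768  -0.00354361 -0.31032714]
```

View pics/w2.png

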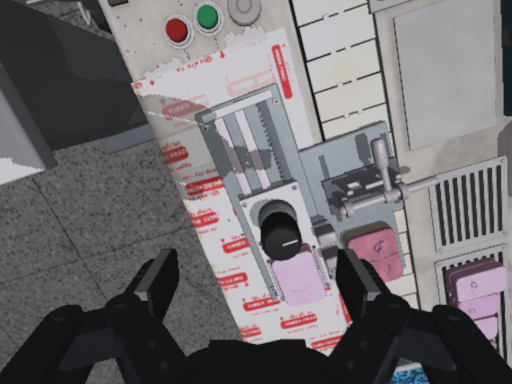

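Run:
```python
import cv2
im=cv2.imread("pics/w2.png")
cv2.imwrite("pics/w2z.png",cv2.resize(im[110:310,220:450],None,fx=3,fy=3,interpolation=cv2.INTER_CUBIC))
```

```text
(no output)
```

View pics/w2z.png

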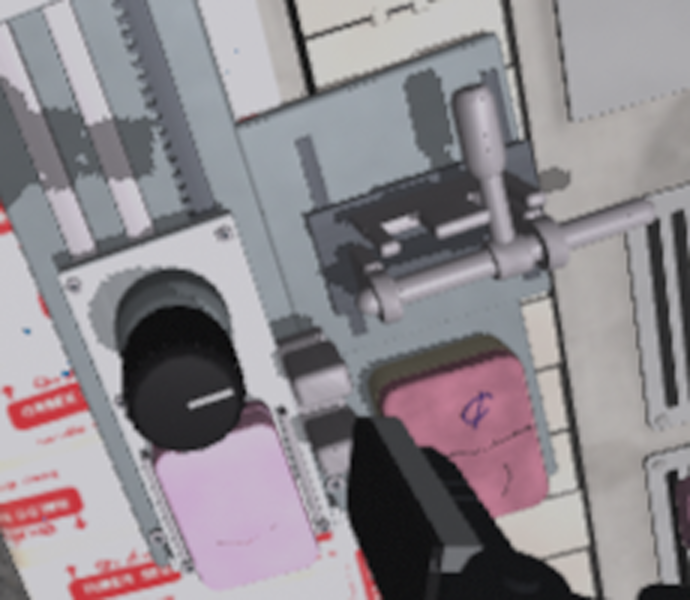

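Run:
```python
from h import *
t=lambda u,v:(u/3+220-.4,v/3+110-.4)
for n,u,v,z in [("knob",187,402,110),("deckTL",58,268,34),("deckTR",230,213,34),("handleend",470,90,47),("handlebase",488,165,47),("tip",370,302,47),("boltback",652,210,47),("fork1a",292,372,61),("fork1b",338,356,61),("f1c",306,403,61),("f1d",352,387,61),("f2a",310,450,61),("f2b",357,436,61)]: print(n,onz("wrist",t(u,v),z))
```

```text
knob [ 434.0739747  -308.25219909]
deckTL [ 393.94476727 -271.57735597]
deckTR [ 470.92735895 -270.33768491]
handleend [ 571.36213036 -246.5941035 ]
handlebase [ 573.19570471 -278.21658439]
tip [ 516.23214673 -321.76233651]
boltback [ 633.68779827 -317.10716098]
fork1a [ 476.10472094 -335.75196598]
fork1b [ 495.89703721 -334.40758684]
f1c [ 478.2934308  -351.68240114]
f1d [ 498.34267332 -350.21235951]
f2a [ 474.67906858 -374.42378306]
f2b [ 495.37682537 -373.85593227]
```

```bash
python3 -m crank '[[0,-7,0,0.4,1,-0.89,1],[0,-7,0,0.29,1,-0.93,1],[0,-7,0,0.18,1,-0.96,1],[0,-7,0,0.05,1,-0.98,1],[0,-7,0,-0.07,1,-0.97,1],[0,-7,0,-0.19,1,-0.96,1],[0,-7,0,-0.3,1,-0.93,1],[0,0,0,0,1,0,1],[0,0,0,0,0.5,0,1],[0,0,0,0,0,0,1]]' 60
python3 - <<'E'
from h import *
s=r.sense();p=s["eef_pos"];print(p,s["tcp_rot"])
Rm=R.from_euler("xyz",s["tcp_rot"]).as_matrix();print(Rm.T@(np.array([434,-308.2,86])-p))
E
```

```text
clock: 3.63
eef_pos: [436.9, -308.3, 151.9]
tcp_rot: [-1.577, -0.005, 0.563]
contact_force: [0.5, -0.5, 1.2]
opening: 1.0
[ 436.90294775 -308.2530426   151.85441078] [-1.57729147 -0.00478265  0.56254803]
[-2.74224006 65.83031227  2.02075354]
```

```bash
python3 -m crank '[[0.36,0,0,-0.15,1,0.1,1],[0,0,0,-0.12,1,0.1,1],[0,0,0,0,1,0,1],[0,0,0,0,1,0,1],[0,0,0,0,1,0,1],[0,0,0,0,1,0,1],[0,0,0,0,0.5,0,1],[0,0,0,0,0,0,0.7],[0,0,0,0,0,0,0.5],[0,0,0,0,0,0,0.4]]' 60
python3 - <<'E'
from h import *
s=r.sense();p=s["eef_pos"];print(p,s["tcp_rot"])
Rm=R.from_euler("xyz",s["tcp_rot"]).as_matrix();print(Rm.T@(np.array([434,-308.2,86])-p))
import cv2;cv2.imwrite("pics/w3.png",cams.grab_frame("wrist"))
E
```

```text
clock: 4.47
eef_pos: [433.2, -305.5, 80.0]
tcp_rot: [-1.569, -0.004, 0.554]
contact_force: [0.1, 0.7, -0.8]
opening: 0.704
[ 433.24749464 -305.4565415    79.96960693] [-1.56897356 -0.00449592  0.55442292]
[-0.77739768 -6.03891284 -2.71765598]
```

View pics/w3.png

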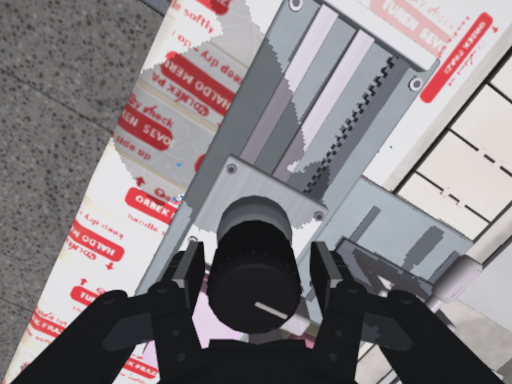

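```bash
python3 -m crank '[[0,0,0,-0.05,-0.55,-0.25,0.4],[0,0,0,0,0,0,0.3],[0,0,0,0,0,0,0.2],[0,0,0,0,0,0,0.1],[0,0,0,0,0,0,0],[0,0,0,0,0,0,-0.1],[0,0,0,0,0,0,-1],[0,0,0,0,0,0,-1],[0,0,0,0,0,0,-1],[0,0,0,0,0,0,-1]]' 60
python3 - <<'E'
from h import *
s=r.sense();print(s)
E
```

```text
clock: 5.35
eef_pos: [434.0, -309.5, 88.7]
tcp_rot: [-1.572, -0.004, 0.555]
contact_force: [-0.1, -0.1, -0.5]
opening: 0.492
{'clock': 5.35, 'qpos': array([-0.62424353,  0.41290674,  1.95331697,  0.00458875,  0.77268337,
       -1.18223124]), 'qvel': array([ 0.00090182,  0.00187511, -0.00151655,  0.00041414, -0.00078088,
        0.00222867]), 'joint_efforts': array([ 2.33445698e-01, -5.50410497e+01, -2.45160556e+01,  5.35402622e-02,
       -3.55757587e-02, -3.25010635e-02]), 'eef_pos': array([ 434.03966965, -309.49578418,   88.69931578]), 'tcp_rot': array([-1.57205991, -0.00398804,  0.55470881]), 'contact_force': array([-0.05981859, -0.11690438, -0.4678296 ]), 'wrist_torque': array([-0.02365058,  0.00144232, -0.07249253]), 'opening': 0.49180189449047046}
```

```bash
python3 -m crank '[[0,6,0,0.115,0,0.236,-1],[0,6,0,0.09,0,0.246,-1],[0,6,0,0.063,0,0.254,-1],[0,6,0,0.037,0,0.259,-1],[0,0,0,0,0,0,-1],[0,0,0,0,0,0,-1],[0,0,0,0,0,0,-1],[0,0,0,0,0,0,-1],[0,0,0,0,0,0,-1],[0,0,0,0,0,0,-1]]'
```

```text
clock: 6.18
eef_pos: [432.8, -299.2, 88.7]
tcp_rot: [-1.571, -0.003, 0.13]
contact_force: [-1.2, 0.2, -1.2]
opening: 0.495
```

```bash
python3 -m crank '[[0,6,0,0.01,0,0.262,-1],[0,6,0,-0.017,0,0.261,-1],[0,6,0,-0.046,0,0.258,-1],[0,6,0,-0.071,0,0.252,-1],[0,6,0,-0.1,0,0.243,-1],[0,6,0,-0.123,0,0.232,-1],[0,6,0,-0.147,0,0.217,-1],[0,0,0,0,0,0,-1],[0,0,0,0,0,0,-1],[0,0,0,0,0,0,-1]]'
python3 - <<'E'
from h import *
import cv2;im=cams.grab_frame("wrist");cv2.imwrite("pics/w4.png",im)
im=cams.grab_frame("top");cv2.imwrite("pics/t4.png",cv2.resize(im[120:250,150:320],None,fx=4.5,fy=4.5,interpolation=cv2.INTER_CUBIC))
im=cams.grab_frame("scene");cv2.imwrite("pics/s4.png",cv2.resize(im[140:300,170:350],None,fx=3.7,fy=3.7,interpolation=cv2.INTER_CUBIC))
E
```

```text
clock: 7.02
eef_pos: [430.5, -280.2, 88.7]
tcp_rot: [-1.569, -0.001, -0.619]
contact_force: [-0.4, -0.6, -1.2]
opening: 0.498
```

View pics/t4.png

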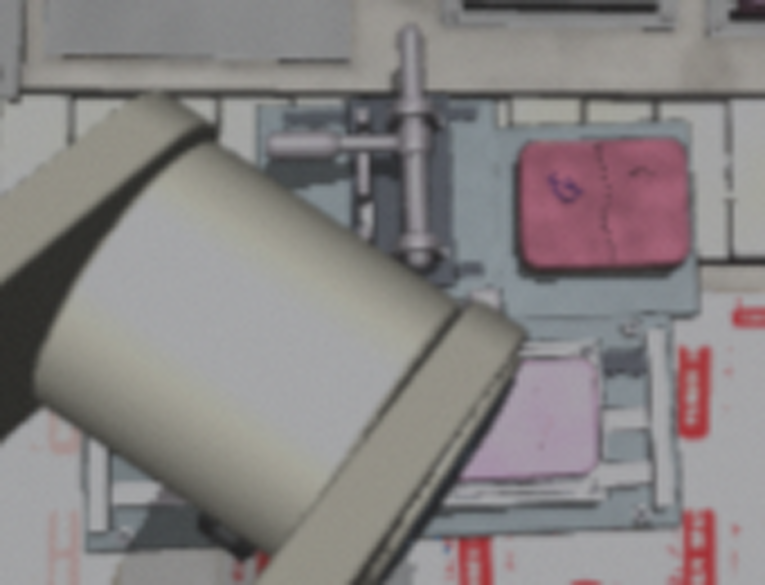

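View pics/s4.png

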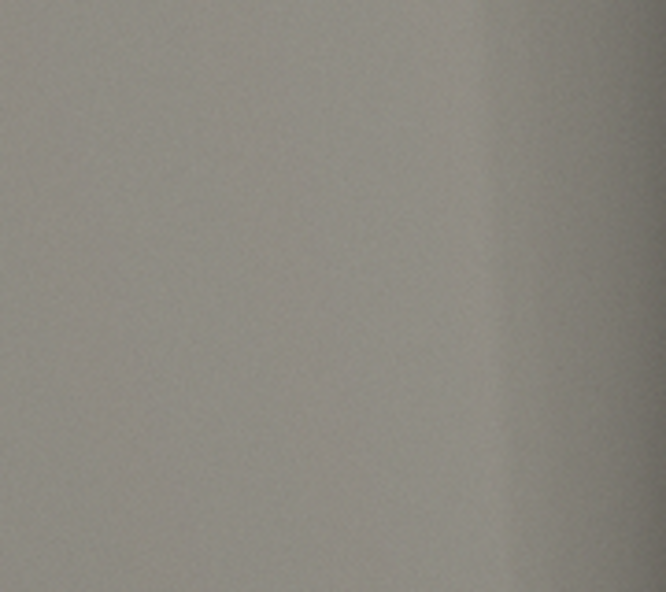

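View pics/w4.png

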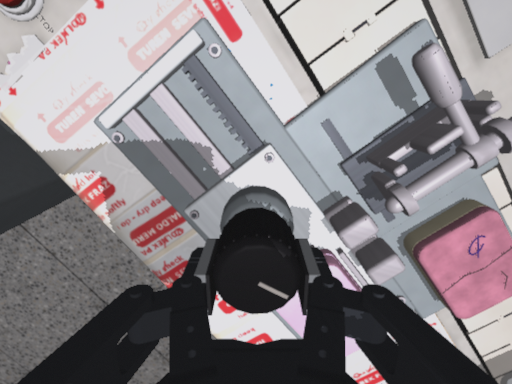

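Run:
```python
import cv2
im=cv2.imread("pics/w4.png")
cv2.imwrite("pics/w4z.png",cv2.resize(im[120:310,310:512],None,fx=3.9,fy=3.1,interpolation=cv2.INTER_CUBIC) if 0 else cv2.resize(im[120:310,310:512],None,fx=3,fy=3,interpolation=cv2.INTER_CUBIC))
```

```text
(no output)
```

View pics/w4z.png

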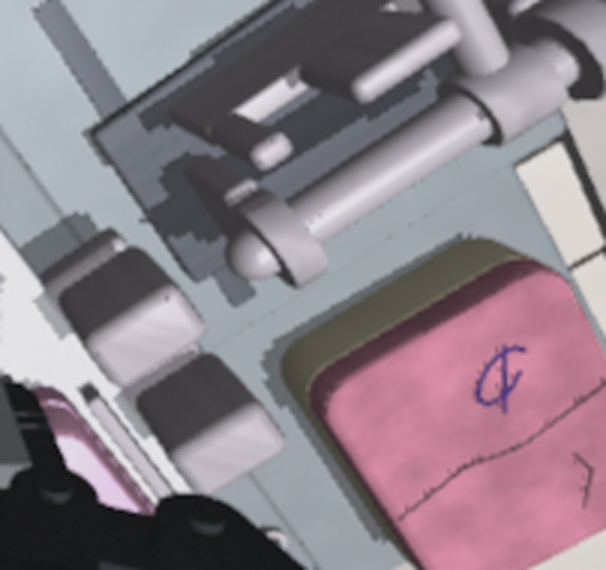

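```bash
cat > m.py <<'E'
from h import *
b=np.array([-np.sin(.046),np.cos(.046)]);a=np.array([b[1],-b[0]])
def show(L,t,pose=None):
    for n,u,v,z in L:
        p=onz("wrist",t(u,v),z,pose);print(n,np.round(p,1),"base a,b",np.round([a@p,b@p],1))
E
python3 - <<'E'
from m import *
t=lambda u,v:(u/3+310-.33,v/3+120-.33)
show([("1",90,345,61),("1",168,288,61),("1",203,333,61),("1",125,388,61),("2",177,447,61),("2",252,402,61),("2",285,440,61),("2",210,492,61),("ax",313,225,47),("ax",480,122,47),("axU",300,210,47),("axU",470,110,47),("axL",325,240,47),("axL",490,135,47),("tip",235,265,47),("knob",(255*1-310)*3,(280-120)*3,110)],t)
E
```

```text
1 [ 474.8 -310.9] base a,b [ 460.  -332.4]
1 [ 494.8 -308.8] base a,b [ 480.  -331.2]
1 [ 495.9 -322.4] base a,b [ 480.5 -344.8]
1 [ 475.8 -324.4] base a,b [ 460.4 -345.9]
2 [ 478.  -344.3] base a,b [ 461.6 -366. ]
2 [ 496.8 -343.7] base a,b [ 480.5 -366.1]
2 [ 498.5 -356.7] base a,b [ 481.6 -379.3]
2 [ 478.5 -359.4] base a,b [ 461.4 -381. ]
ax [ 529.5 -322.4] base a,b [ 514.1 -346.4]
ax [ 568.4 -321.7] base a,b [ 553.  -347.5]
axU [ 528.7 -317.5] base a,b [ 513.5 -341.5]
axU [ 567.6 -318. ] base a,b [ 552.4 -343.8]
axL [ 530.2 -327.2] base a,b [ 514.6 -351.3]
axL [ 569.1 -325.6] base a,b [ 553.5 -351.5]
tip [ 511.1 -321. ] base a,b [ 495.8 -344.1]
knob [ 431.6 -278.1] base a,b [ 418.3 -297.6]
```

```bash
python3 -m crank '[[0,7,0,-0.2,0,0.228,-1],[0,7,0,-0.23,0,0.2,-1],[0,7,0,-0.25,0,0.173,-1],[0,0,0,0,0,0,-1],[0,0,0,0,0,0,-1],[0,0,0,0,0,0,-1],[0,0,0,0,0,0,-1],[0,0,0,0,0,0,-1],[0,0,0,0,0,0,-1],[0,0,0,0,0,0,-1]]'
python3 - <<'E'
from h import *
import cv2;im=cams.grab_frame("wrist");cv2.imwrite("pics/w5.png",cv2.resize(im,(800,600),interpolation=cv2.INTER_CUBIC))
im=cams.grab_frame("top");cv2.imwrite("pics/t5.png",cv2.resize(im[120:250,150:320],None,fx=4.5,fy=4.5,interpolation=cv2.INTER_CUBIC))
E
```

```text
clock: 8.0
eef_pos: [429.6, -270.8, 88.7]
tcp_rot: [-1.568, 0.002, -0.978]
contact_force: [0.1, 1.1, -0.5]
opening: 0.491
```

View pics/w5.png

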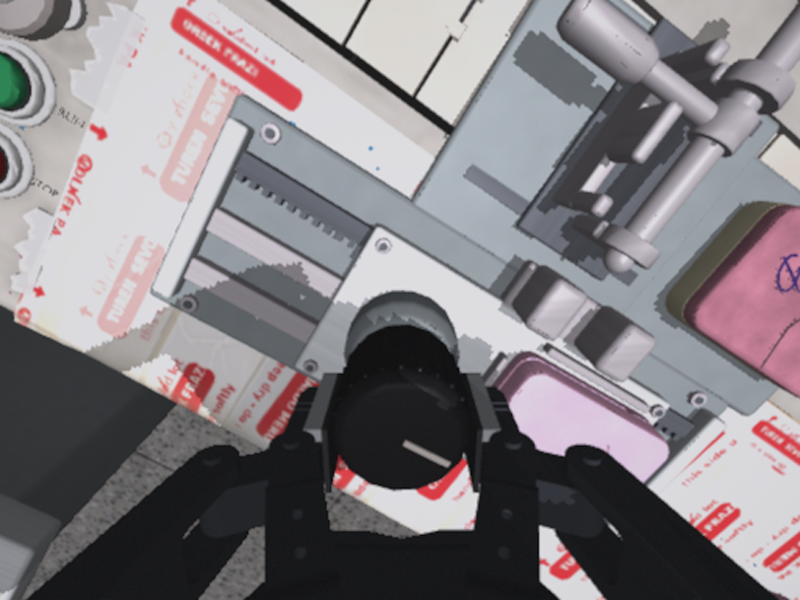

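View pics/t5.png

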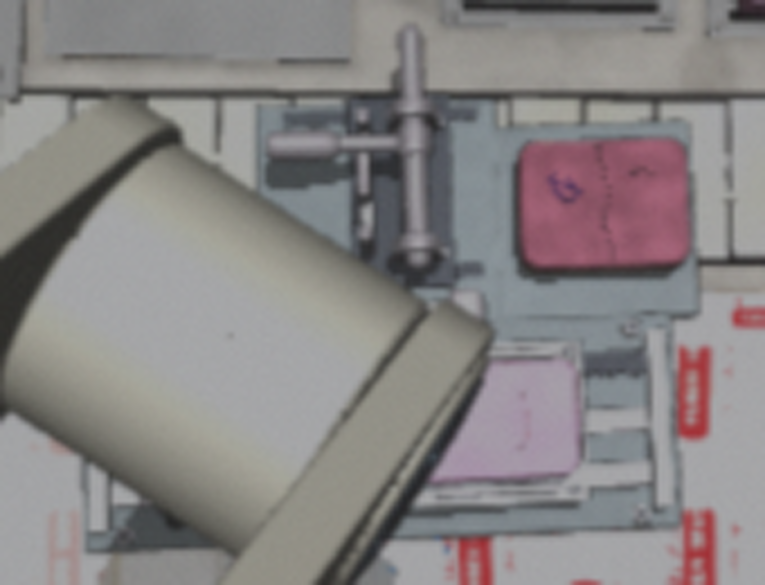

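Run:
```python
import cv2
im=cv2.imread("pics/w5.png")
cv2.imwrite("pics/w5z.png",cv2.resize(im[190:390,490:690],None,fx=3,fy=3,interpolation=cv2.INTER_CUBIC))
```

```text
(no output)
```

View pics/w5z.png

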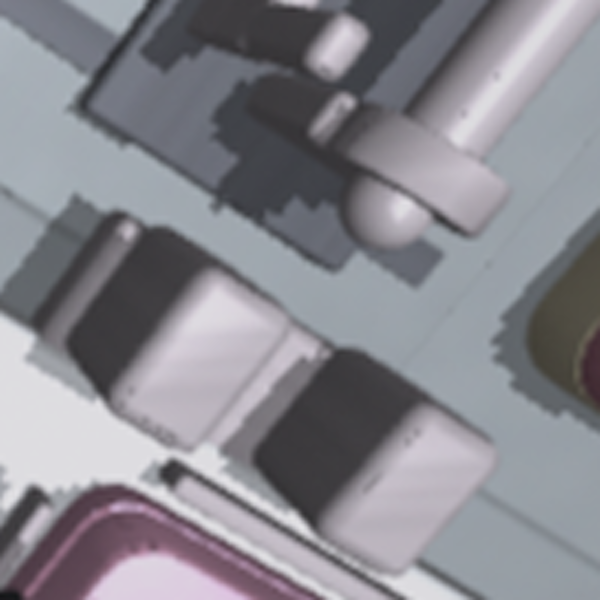

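Run:
```python
from m import *
t=lambda u,v:((u/3+490+.2)*.64-.2,(v/3+190+.2)*.64-.2)
show([("1",212,268,61),("1",288,320,61),("1",195,450,61),("1",110,400,61),("2",420,402,61),("2",495,452,61),("2",400,575,61),("2",318,530,61),("ax",441,132,47),("ax",519,41,47),("ballc",390,205,47)],t)
g=r.sense();print(g["tcp_rot"])
```

```text
1 [ 495.9 -300.6] base a,b [ 481.6 -323. ]
1 [ 496.1 -313.3] base a,b [ 481.2 -335.8]
1 [ 475.4 -315.3] base a,b [ 460.4 -336.8]
1 [ 474.6 -301.3] base a,b [ 460.2 -322.8]
2 [ 497.3 -335.4] base a,b [ 481.4 -357.9]
2 [ 497.7 -348.8] base a,b [ 481.1 -371.3]
2 [ 476.9 -351.2] base a,b [ 460.2 -372.7]
2 [ 475.7 -337. ] base a,b [ 459.7 -358.6]
ax [ 527.2 -320.2] base a,b [ 512.  -344.1]
ax [ 541.7 -320.2] base a,b [ 526.4 -344.8]
ballc [ 516.1 -321.4] base a,b [ 500.7 -344.8]
[-1.56837846e+00  1.44810310e-03 -9.78506499e-01]
```

```bash
python3 -m crank '[[0,5.7,0,-0.21,0,0.115,-1],[0,0,0,0,0,0,-1],[0,0,0,0,0,0,-1],[0,0,0,0,0,0,-1],[0,0,0,0,0,0,-1],[0,0,0,0,0,0,-1],[0,0,0,0,0,0,-1],[0,0,0,0,0,0,-1],[0,0,0,0,0,0,-1],[0,0,0,0,0,0,-1]]'
python3 - <<'E'
from h import *
import cv2;im=cams.grab_frame("wrist");im=cv2.resize(im,(1536,1152),interpolation=cv2.INTER_CUBIC);cv2.imwrite("pics/w6.png",im[300:800,800:1450])
E
```

```text
clock: 8.93
eef_pos: [429.4, -268.4, 88.7]
tcp_rot: [-1.568, 0.002, -1.069]
contact_force: [-0.9, 1.6, -1.1]
opening: 0.492
```

View pics/w6.png

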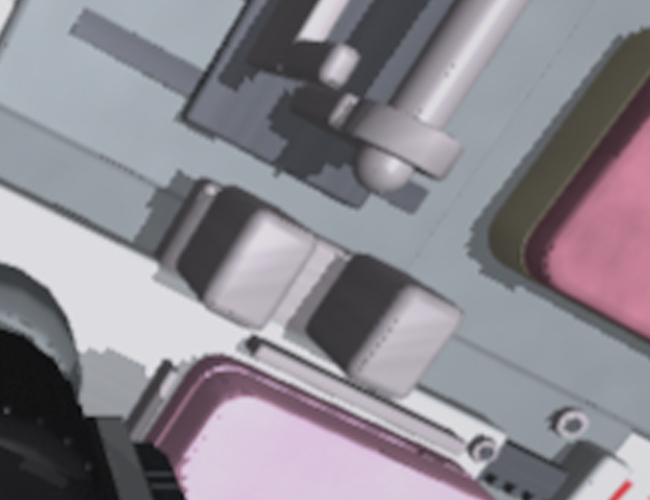

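Run:
```python
from m import *
t=lambda u,v:((u+800.5)/3-.5,(v+300.5)/3-.5)
show([("1",254,205,61),("1",316,240,61),("1",263,328,61),("1",205,300,61),("2",400,285,61),("2",462,318,61),("2",400,398,61),("2",345,370,61),("ax",420,112,47),("ax",495,8,47),("ballc",384,165,47)],t)
```

```text
1 [ 495.9 -296.2] base a,b [ 481.8 -318.6]
1 [ 496.  -311.1] base a,b [ 481.2 -333.6]
1 [ 475.4 -312.9] base a,b [ 460.5 -334.4]
1 [ 474.7 -298.9] base a,b [ 460.5 -320.4]
2 [ 496.6 -331.7] base a,b [ 480.8 -354.2]
2 [ 497.  -347.4] base a,b [ 480.5 -369.9]
2 [ 476.3 -347.7] base a,b [ 459.8 -369.3]
2 [ 475.9 -333.5] base a,b [ 460.1 -355. ]
ax [ 528.  -320.6] base a,b [ 512.7 -344.6]
ax [ 551.4 -320.7] base a,b [ 536.  -345.7]
ballc [ 515.7 -321. ] base a,b [ 500.4 -344.4]
```

```bash
python3 -m crank '[[0,0,0,0,0,0,0.2],[0,0,0,0,0,0,0.4],[0,0,0,0,0,0,0.6],[0,0,0,0,0,0,0.6],[0,0,0,0,-2,0,0.6],[0,0,0,0,-3,0,0.6],[0,0,0,0,-3,0,0.6],[0,-7,0,0,-2,0,0.6],[0,-7,0,0,0,0,0.6],[0,-7,0,0,0,0,0.6]]'
```

```text
clock: 9.82
eef_pos: [429.1, -269.0, 193.1]
tcp_rot: [-1.568, 0.002, -0.696]
contact_force: [-0.4, -0.1, -1.2]
opening: 0.8
```

```bash
python3 -m crank '[[0,-7,0,1.93,0,1.42,0.6],[0,-7,0,2.1,0,1.17,0.6],[0,-7,0,2.2,0,0.91,0.6],[0,-7,0,2.3,0,0.64,0.6],[0,-7,0,2.37,0,0.36,0.6],[0,-7,0,2.4,0,0.1,0.6],[0,0,0,0,0,0,0.6],[0,0,0,0,0,0,0.6],[0,0,0,0,0,0,0.6],[0,0,0,0,0,0,0.6]]'
python3 - <<'E'
from h import *
import cv2;s=r.sense();print(s["eef_pos"],s["tcp_rot"]);im=cams.grab_frame("wrist");cv2.imwrite("pics/w7.png",cv2.resize(im,(800,600),interpolation=cv2.INTER_CUBIC))
E
```

```text
clock: 10.65
eef_pos: [577.9, -276.7, 194.9]
tcp_rot: [-1.57, -0.002, 0.06]
contact_force: [-0.0, 0.1, -0.3]
opening: 0.797
[ 577.90978455 -276.66854009  194.93572202] [-1.56971318 -0.00215542  0.05950027]
```

View pics/w7.png

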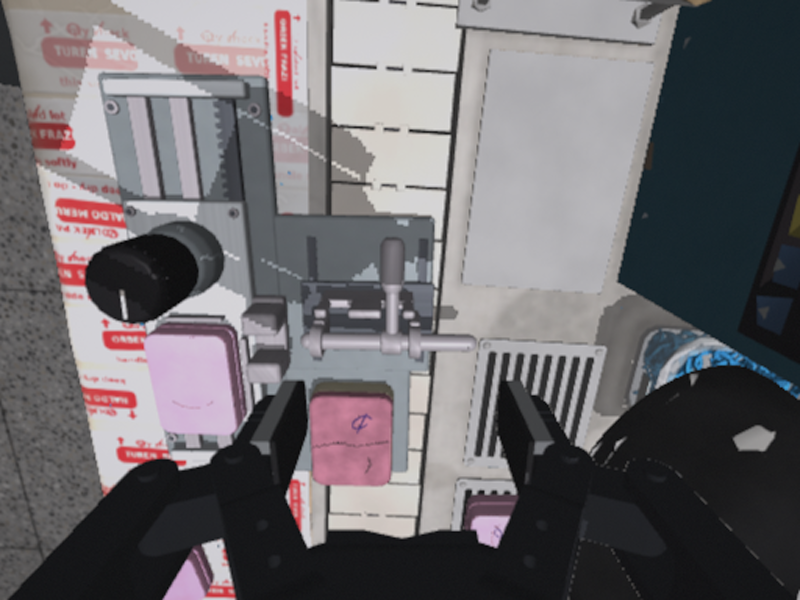

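Run:
```python
import cv2
im=cv2.imread("pics/w7.png")
cv2.imwrite("pics/w7z.png",cv2.resize(im[220:400,230:490],None,fx=3,fy=3,interpolation=cv2.INTER_CUBIC))
```

```text
(no output)
```

View pics/w7z.png

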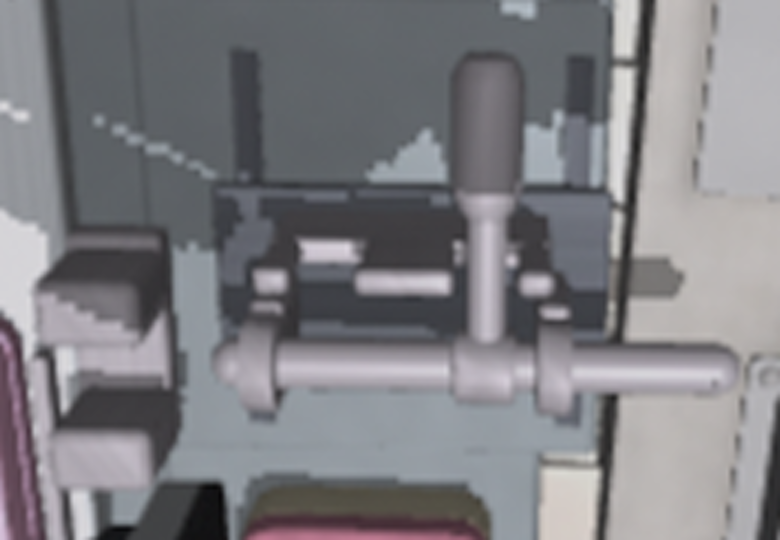

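Run:
```python
from m import *
t=lambda u,v:((u/3+230+.2)*.64-.2,(v/3+220+.2)*.64-.2)
show([("1t",143,283,61),("1b",145,342,61),("2t",153,435,61),("2b",155,488,61),("ax",300,362,47),("ax",400,365,47),("ax",650,367,47),("handle",487,123,47)],t)
s=r.sense();Rm=R.from_euler("xyz",s["tcp_rot"]).as_matrix();print(Rm.T@(np.array([572.3,-263.7,41])-s["eef_pos"]))
```

```text
1t [ 498.3 -297.6] base a,b [ 484.1 -320.2]
1b [ 498.3 -311.5] base a,b [ 483.5 -334.1]
2t [ 499.4 -334.4] base a,b [ 483.5 -357. ]
2b [ 499.5 -348.1] base a,b [ 483.  -370.7]
ax [ 530.6 -320.6] base a,b [ 515.2 -344.7]
ax [ 554. -320.] base a,b [ 538.7 -345.1]
ax [ 612.7 -317. ] base a,b [ 597.5 -344.8]
handle [ 571.2 -260.6] base a,b [ 558.6 -286.6]
[ -4.93884411 153.981426    13.07899088]
```

```bash
python3 -m crank '[[0,0.8,0,-0.3,1.9,0.7,0.4],[0,0,0,-0.2,1.9,0.7,0.4],[0,0,0,0,1.9,0,0.4],[0,0,0,0,1.9,0,0.4],[0,0,0,0,1.9,0,0.4],[0,0,0,0,1.9,0,0.4],[0,0,0,0,1.2,0,0.4],[0,0,0,0,0,0,0.4],[0,0,0,0,0,0,0.4],[0,0,0,0,0,0,0.4]]'
python3 - <<'E'
from m import *
import cv2;s=r.sense();Rm=R.from_euler("xyz",s["tcp_rot"]).as_matrix();print(Rm.T@(np.array([571.8,-262.7,40])-s["eef_pos"]))
im=cams.grab_frame("wrist");cv2.imwrite("pics/w8.png",cv2.resize(im,(800,600),interpolation=cv2.INTER_CUBIC))
E
```

```text
clock: 11.53
eef_pos: [566.4, -264.2, 68.7]
tcp_rot: [-1.572, -0.005, 0.031]
contact_force: [-0.1, 0.2, 1.0]
opening: 0.706
[ 5.29445679 28.7626798   1.36275304]
```

View pics/w8.png

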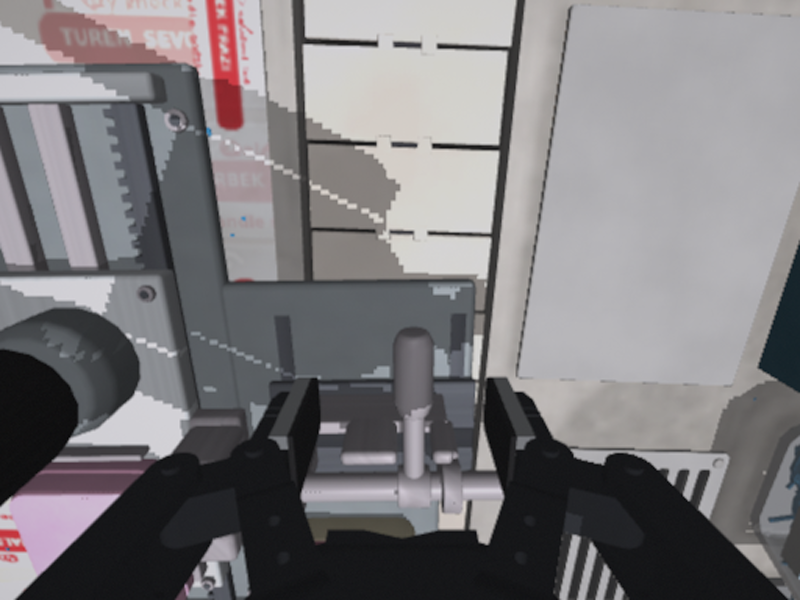

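Run:
```python
from m import *
t=lambda u,v:((u+.5)*.64-.5,(v+.5)*.64-.5)
show([("end",413,333,47),("mid",414,372,50),("neck",414,412,47),("ax",360,487,47),("ax",430,487,47)],t)
```

```text
end [ 570.8 -246.3] base a,b [ 558.9 -272.2]
mid [ 571.8 -261.5] base a,b [ 559.1 -287.5]
neck [ 572.7 -281.5] base a,b [ 559.2 -307.5]
ax [ 550.6 -320.4] base a,b [ 535.2 -345.4]
ax [ 581.4 -319.6] base a,b [ 566.1 -346. ]
```

```bash
python3 -m crank '[[0,-0.8,0,0.25,1.2,0.1,0.4],[0,0,0,0.25,1.2,0.05,0.4],[0,0,0,0,0.3,0,0.2],[0,0,0,0,0,0,0],[0,0,0,0,0,0,-0.2],[0,0,0,0,0,0,-0.4],[0,0,0,0,0,0,-0.5],[0,0,0,0,0,0,-1],[0,0,0,0,0,0,-1],[0,0,0,0,0,0,-1]]' 25
python3 - <<'E'
from m import *
import cv2;s=r.sense();print(s["wrist_torque"])
im=cams.grab_frame("wrist");cv2.imwrite("pics/w9.png",im)
E
```

```text
clock: 12.42
eef_pos: [570.8, -263.3, 42.5]
tcp_rot: [-1.573, -0.003, 0.047]
contact_force: [0.3, 1.0, -1.2]
opening: 0.173
[ 0.22617046 -0.06526493  0.0489673 ]
```

View pics/w9.png

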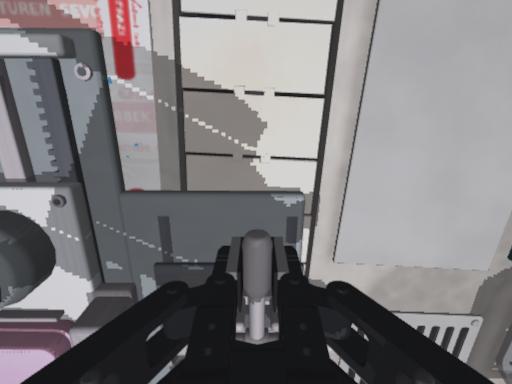

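```bash
python3 -m crank '[[0,0,0,0,-0.576,-0.03,-1],[0,0,0,0,-0.57,-0.09,-1],[0,0,0,0,-0.558,-0.15,-1],[0,0,0,0,-0.54,-0.207,-1],[0,0,0,0,-0.515,-0.26,-1],[0,0,0,0,-0.486,-0.314,-1],[0,0,0,0,-0.45,-0.363,-1],[0,0,0,0,-0.41,-0.41,-1],[0,0,0,0,-0.365,-0.45,-1],[0,0,0,0,0,0,-1]]'
python3 - <<'E'
from m import *
import cv2;s=r.sense();print(s["eef_pos"],b@s["eef_pos"][:2]+345,s["contact_force"])
im=cams.grab_frame("wrist");cv2.imwrite("pics/w10.png",im)
im=cams.grab_frame("scene");cv2.imwrite("pics/s10.png",im)
E
```

```text
clock: 13.3
eef_pos: [571.4, -288.1, 90.8]
tcp_rot: [-1.572, -0.002, 0.047]
contact_force: [0.1, -0.2, -5.5]
opening: 0.175
[ 571.39134194 -288.11288193   90.79694885] 30.917154535203963 [ 0.11058439 -0.24892003 -5.46250212]
```

View pics/w10.png

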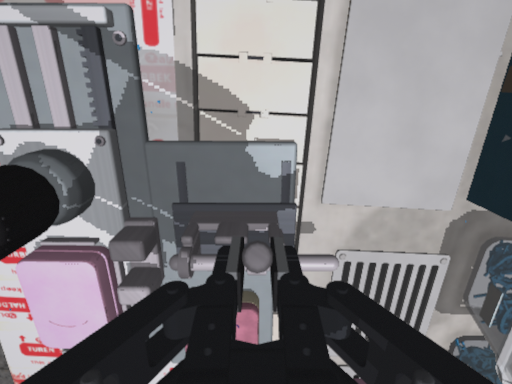

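View pics/s10.png

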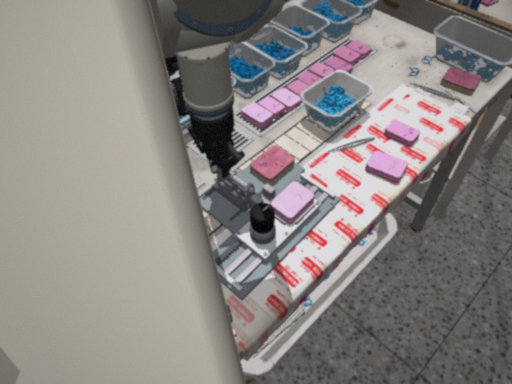

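```bash
python3 -m crank '[[0,0,0,-0.5,0,0,-1],[0,0,0,-0.6,0,0,-1],[0,0,0,-0.6,0,0,-1],[0,0,0,-0.6,0,0,-1],[0,0,0,-0.6,0,0,-1],[0,0,0,-0.5,0,0,-1],[0,0,0,-0.1,0,0,-1],[0,0,0,0,0,0,-1],[0,0,0,0,0,0,-1],[0,0,0,0,0,0,-1]]'
python3 - <<'E'
from m import *
import cv2;s=r.sense();print(s["eef_pos"],a@s["eef_pos"][:2],b@s["eef_pos"][:2]+345,s["contact_force"])
im=cams.grab_frame("wrist");cv2.imwrite("pics/w11.png",im)
E
```

```text
clock: 14.23
eef_pos: [535.9, -289.9, 91.1]
tcp_rot: [-1.575, -0.012, 0.046]
contact_force: [3.7, -0.1, -6.7]
opening: 0.174
[ 535.94374484 -289.86570856   91.10202057] 522.0476956377224 30.796196541224163 [ 3.6911378  -0.05008187 -6.66893426]
```

View pics/w11.png

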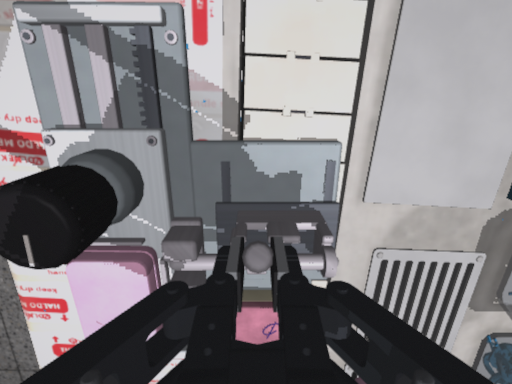

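```bash
python3 -m crank '[[0,0,0,-0.05,0.365,0.45,-1],[0,0,0,0,0.41,0.41,-1],[0,0,0,0,0.45,0.363,-1],[0,0,0,0,0.486,0.314,-1],[0,0,0,0,0.515,0.26,-1],[0,0,0,0,0.54,0.207,-1],[0,0,0,0,0.558,0.15,-1],[0,0,0,0,0.57,0.09,-1],[0,0,0,0,0.57,0.03,-1],[0,0,0,0,0,0,-1]]'
python3 - <<'E'
from m import *
import cv2;s=r.sense();print(s["eef_pos"],a@s["eef_pos"][:2],b@s["eef_pos"][:2]+345,s["contact_force"])
im=cams.grab_frame("wrist");cv2.imwrite("pics/w12.png",im)
E
```

```text
clock: 15.12
eef_pos: [535.2, -265.2, 46.0]
tcp_rot: [-1.578, -0.013, 0.047]
contact_force: [1.3, 0.7, 3.3]
opening: 0.178
[ 535.19450279 -265.1839423    45.95236353] 522.4342070343739 55.486307076970206 [1.3186514  0.6857938  3.29940457]
```

View pics/w12.png

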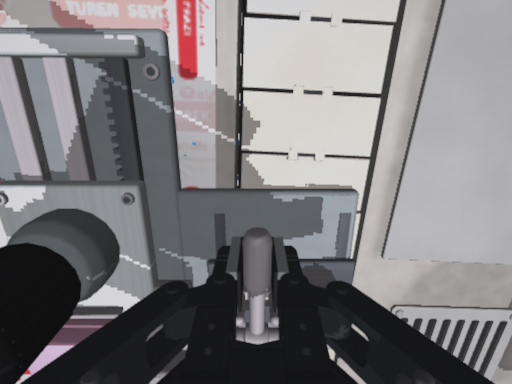

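```bash
python3 -m crank '[[0,0,0,0,0.2,0,-1],[0,0,0,0,0,0,-0.6],[0,0,0,0,0,0,-0.4],[0,0,0,0,0,0,-0.2],[0,0,0,0,0,0,-0.1],[0,0,0,0,0,0,-0.1],[0,0,0,0,0,0,-0.1],[0,0,0,0,-1.5,0,-0.1],[0,0,0,0,-3,0,-0.1],[0,0,0,0,-3,0,-0.1]]'
python3 -m crank '[[0,0,0,0,-3,0,-0.1],[0,0,0,0,-3,0,0],[0,0,0,0,-1,0,0.5],[0,0,0,0,0,0.5,0.5],[0,0,0,0,0,0.5,0.5],[0,0,0,0,0,0,0.5],[0,0,0,0,0,0,0.5],[0,0,0,0,0,0,0.5],[0,0,0,0,0,0,0.5],[0,0,0,0,0,0,0.5]]'
python3 - <<'E'
from m import *
import cv2;s=r.sense();print(s["eef_pos"],s["contact_force"])
im=cams.grab_frame("wrist");im=cv2.resize(im,(800,600),interpolation=cv2.INTER_CUBIC);cv2.imwrite("pics/w13.png",im)
E
```

```text
clock: 16.0
eef_pos: [528.7, -263.3, 113.8]
tcp_rot: [-1.571, 0.0, 0.047]
contact_force: [-0.8, 0.8, 0.8]
opening: 0.446
clock: 16.83
eef_pos: [527.3, -251.6, 186.7]
tcp_rot: [-1.571, 0.001, 0.047]
contact_force: [-0.4, 0.4, 0.1]
opening: 0.748
[ 527.25994017 -251.59144921  186.68183672] [-0.35753257  0.37390589  0.07510576]
```

View pics/w13.png

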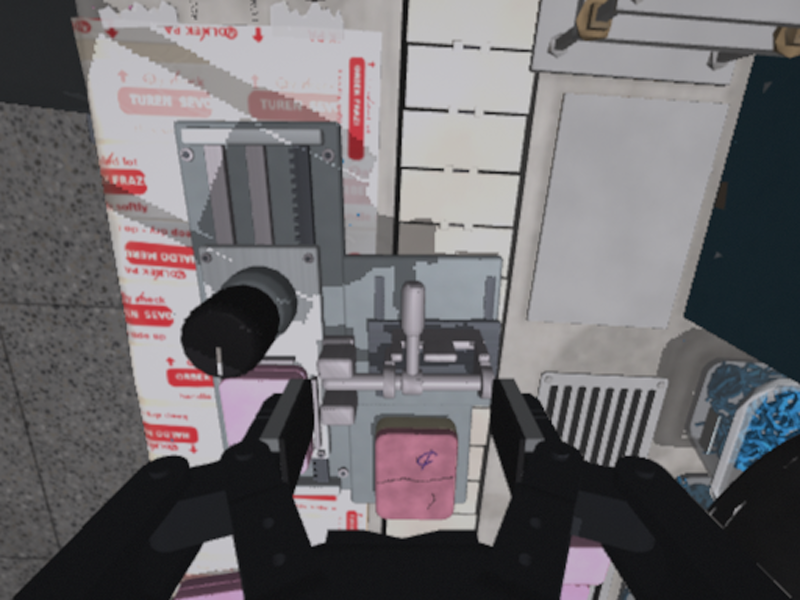

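```bash
python3 -m crank '[[0,0,0,-1.5,-2,3.5,0.5],[0,0,0,-1.5,-1,3.5,0.5],[0,0,0,-1.5,0,3.5,0.5],[0,0,0,-1.5,0,3.5,0.5],[0,0,0,-1.5,0,3.5,0.5],[0,0,0,-1.5,0,3.5,0.5],[0,0,0,-1,0,3,0.5],[0,0,0,0,0,0,0.5],[0,0,0,0,0,0,0.5],[0,0,0,0,0,0,0.5]]'
python3 - <<'E'
from m import *
import cv2
im=cv2.imread("pics/w13.png");cv2.imwrite("pics/w13z.png",cv2.resize(im[260:440,300:520],None,fx=3.3,fy=3.3,interpolation=cv2.INTER_CUBIC))
im=cams.grab_frame("top");cv2.imwrite("pics/t14.png",cv2.resize(im[120:250,150:320],None,fx=4.5,fy=4.5,interpolation=cv2.INTER_CUBIC))
im=cams.grab_frame("scene");cv2.imwrite("pics/s14.png",cv2.resize(im[140:300,170:350],None,fx=3.7,fy=3.7,interpolation=cv2.INTER_CUBIC))
E
```

```text
clock: 17.72
eef_pos: [411.2, -10.5, 213.3]
tcp_rot: [-1.569, 0.004, 0.043]
contact_force: [0.2, -0.6, 0.2]
opening: 0.753
```

View pics/w13z.png

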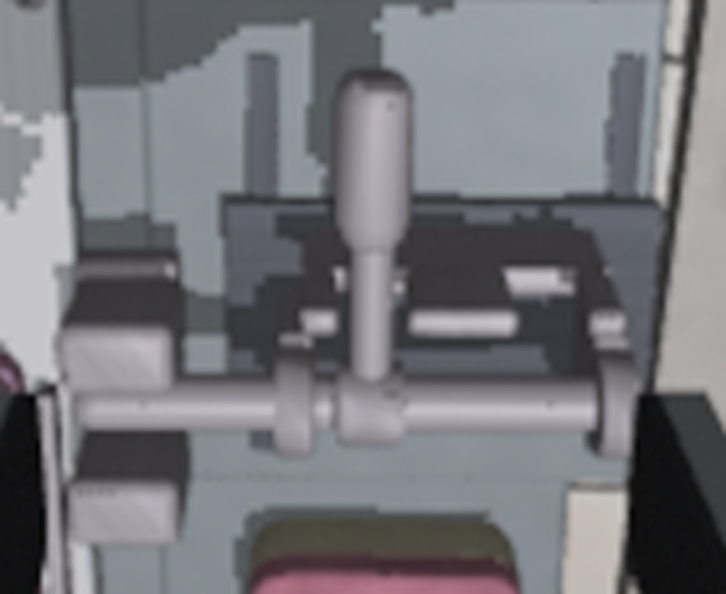

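View pics/t14.png

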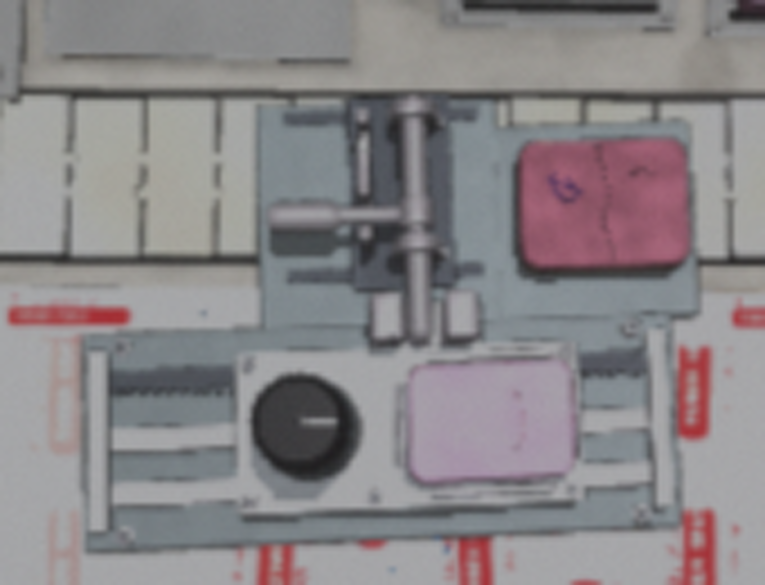

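View pics/s14.png

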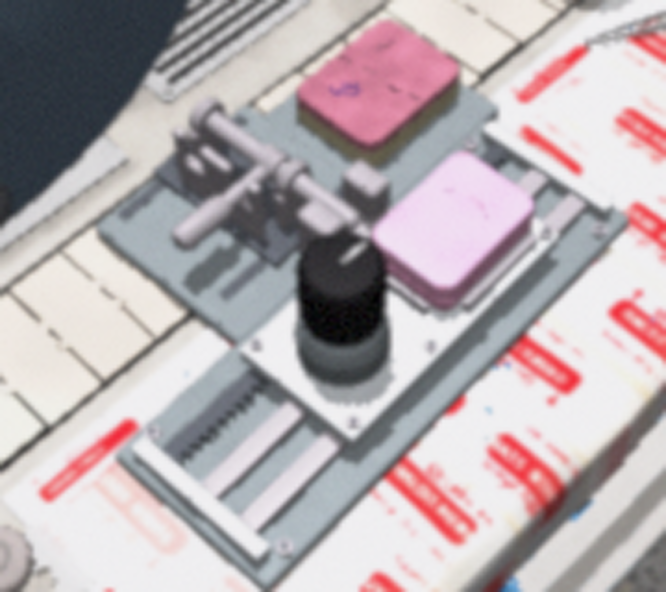

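Run:
```python
from m import *
def tri(tu,su):
    o,d=ray("top",tu);p,e=ray("scene",su)
    t=np.linalg.lstsq(np.array([d,-e]).T,p-o,rcond=None)[0];return ((o+d*t[0])+(p+e*t[1]))/2
T=lambda u,v:(u/4.5+150-.4,v/4.5+120-.4);S=lambda u,v:(u/3.7+170-.4,v/3.7+140-.4)
for n,tu,su in [("start end",T(270,145),S(135,200)),("now end",T(273,216),S(180,235)),("start back",T(410,28),S(160,83)),("now back",T(412,98),S(205,107))]:
    q=tri(tu,su);print(n,np.round(q,1),"a",round(a@q[:2],1))
for n,u,v in [("h0",305,145),("h1",305,215),("tip0",420,262),("tip1",419,340)]: 
    q=onz("top",T(u,v),47);print(n,q,a@q,b@q)
for n,u,v in [("f1R",401,315),("f2L",443,315),("f1L",372,315),("f2R",480,315)]:
    q=onz("top",T(u,v),61);print(n,q,b@q)
s=r.sense();print(s["contact_force"])
```

```text
start end [ 569.3 -246.2   53.8] a 557.4
now end [ 534.2 -248.1   53.4] a 522.3
start back [ 630.1 -314.7   46.2] a 615.0
now back [ 592.1 -316.3   54.5] a 576.9
h0 [ 571.19839726 -262.45775785] 558.5253763658436 -288.4459874007594
h1 [ 536.12486119 -262.9453874 ] 523.4665185017034 -287.3202873881732
tip0 [ 512.99656115 -319.48561103] 497.7627507414537 -342.73717537237053
tip1 [ 474.53374005 -319.20830028] 459.353367920584 -340.691492095315
f1R [ 485.06046852 -310.75541657] -332.73160872121224
f2L [ 485.11905944 -330.9180554 ] -352.87561347097005
f1L [ 485.02006302 -296.85084441] -318.8398870049526
f2R [ 485.17074654 -348.70491463] -370.64603428837233
[ 0.49458431  0.00928227 -0.00362894]
```

```bash
python3 -c "
from rig import order
print(order.sign_off())"
```

```text
the job is handed in; nothing more can be done
None
```

The table is wound into line and locked, and I handed the job in at about 18 s of the 67 s allowed. I got no verdict back.

I gripped the knob and turned it clockwise about 93° in all, pausing twice to re-measure. Then I pinched the handle, lifted it to about 1.0 rad, slid the bolt toward the table, lowered the handle into the near notch and moved the arm clear.

Last checks:
- **Alignment:** The wrist camera put the fork within about 1 mm of the bolt's line after winding. The last top view, after the slide, put it about 2 mm off, inside the 5 mm limit.
- **Bolt:** The handle moved about 35 mm of the 36 mm travel. The bolt tip stands between the fork's blocks.
- **Handle:** Its end triangulates to 53.4 mm now and 53.8 mm at the start, so it is level again. Both read about 6 mm higher than the stated 47 mm, so only the comparison between them means much.
- **Disagreement:** The same two-camera method put the bolt's rear end at 54.5 mm, up from 46.2 mm. The bolt cannot rise, and I put this down to picking the point by eye in a small picture.
- **Moulds:** By eye, the pink mould is still in its nest and the half mould is where it was. I did not measure either.
- **Forces:** The readings I took stayed below 7 N while working and about 0.5 N at the end, with the robot touching nothing.

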